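# Take the filter cover off the engraver's dust extractor

## Robot

A 6-joint arm with a two-finger parallel gripper is mounted at the origin on the work surface. World frame = base frame: x ahead of the robot, y to its left, z up, the work surface at z = 0. Lengths are in mm, angles in rad, forces in N, time in s.
With the tool pointing down it reaches from about 325 to 875 mm from the base axis. Payload 4.4 kg.
Tool frame: the origin (TCP) lies on the centre line of the jaws, within the pads' length; the fingertips stand ahead of it and the grasp point (between the pads) lies 6 mm ahead of it (ctrl.tcp_to_tips is the z of the fingertips in the tool frame, in mm); z points along the fingers, y is the direction in which the jaws open and shut (so a half turn about z gives the same grasp; the last joint's range is limited). The gripper opens to 85 mm and grips with 20 to 120 N. Pads are 22 mm wide; open, the fingers measure 114 mm over their backs; the gripper's body (76 mm by 85 mm) begins 54 mm behind the grasp point. The pads swing forward as they close: fully open they stand 13 mm farther back than shut.
Start: joints at [-1.438, 0.207, 1.542, -0, 1.393, -0.15], TCP at [160.991, -552.005, 256.282] pointing down, gripper open.
Joint ranges: [-2.73, 2.73], [-0.86, 2.22], [0.23, 2.46], [-1.11, 4.25], [0.08, 2.63], [-2.82, 2.82]. Speed limits (rad/s): [2.79, 2.79, 3.14, 3.14, 3.14, 3.14].

## Interface

Orientations are given as a 3x3 rotation matrix whose columns are the frame's x, y, z axes.
In Python, from plant import ctrl, sensors, optics gives the robot as it stands. Calls block until the motion is done:
- ctrl.move_ptp(position, orientation): joint-space move of the TCP to a pose.
- ctrl.move_l(position, rot=None, vel=150, threshold=None): straight line of the TCP; rot=None keeps the orientation; vel is the mean speed in mm/s. With threshold (N) it stops when the force on the tool has changed by that much, and returns True; else False.
- ctrl.set_joints(angles): joint-space move.
- ctrl.gripper_to(opening, force=None): finger opening in mm; force is the grip in N (None keeps the last); returns when the fingers have stopped.
- ctrl.hold(seconds).
- ctrl.solve_ik(position, orientation): joint angles nearest the present ones, or None.
- sensors.read_state(): the state.
- optics.grab_frame(name): name is "scene" or "top" or "wrist"; returns (picture, depth): 420x560x3 uint8, red, green, blue; 420x560 float32, mm along the optical axis (not along the pixel's ray), 0 where there is no reading.
- optics.camera_params(name): a dict with "mtx" (3x3 intrinsics, pixels), "R" (3x3) and "t" (3): a world point X has camera coordinates R X + t; the wrist camera has in their place "T_tool_cam" (4x4, takes a point from camera to tool coordinates, whose origin is the TCP and whose axes are the flange's). Camera axes: x right, y down, z forward; pixel columns grow to the right and rows downward; lengths in mm; the calibration is good to about 2 mm. A picture is of the moment at which its call begins: read the wrist's pose just before it. camera_params takes no time and is no camera call.
A pose or a line that the arm cannot do raises ctrl.MotionError and nothing moves.
- ctrl.finish_job(): hands the job in, once; it reports no verdict.
The state is a dict: "t": time; "q": joint angles; "qvel": joint speeds; "tau": joint torques, N m; "eef_pos": TCP position; "eef_rot": TCP orientation; "force": force on the tool from outside, world axes, zero at the start; "wrist_torque": the same for the moment, N m; "grip_width": finger opening in mm.
Only numpy, scipy, OpenCV 4.12 (cv2) and the standard library are available. Lean on these libraries where they do the work, as an engineer would, in place of code of your own. Each camera call takes 0.05 s, during which the arm holds its last target. There are 200 camera calls.

## Task

Open the dust extractor for a filter change: pinch the two release tabs on the cover's knob, turn the knob anticlockwise (seen from above) until it has clicked over into its unlocked stop, then lift the cover off. Lay the cover down flat, knob up, on the middle of the black bench mat without dropping it, leave the knob unlocked, and leave the other things on the bench where they are.

Things in the scene. Friction and masses are not known exactly. Their poses are not given: they have to be found in the camera images.
- extractor: bench-top dust extractor, grey steel box 250 x 220 mm (x, y), 115 mm tall, fixed; origin under its middle on the bench, z up. On its top, centred 28 mm to its -x side, stands a square aluminium collar (the filter well): 142 mm outside, 34 mm high, rim 149 mm above the bench, closed by the loose cover
- well (a point): centre of the collar's opening, level with its rim (149 mm above the bench); axes as the extractor
- cover: the loose cover: grey square lid 156 x 156 mm, 28 mm tall without its knob; 6 mm plate over a 22 mm skirt that fits round the collar with 3 mm play and keeps the cover from turning. Origin: middle of the skirt's lower edge, z up. 0.4 to 0.7 kg with its knob. A bar on the knob, within the skirt, hooks under the well's keepers: while locked it cannot be lifted
- cover_mid (a point): middle of the cover without its knob (on its centre line, 14 mm above the skirt's lower edge, 14 mm below the plate's top); z is its upward normal. Seated on the collar it lies 8 mm below well; with the cover flat on the mat, 17 mm above the bench
- knob_grip (a point): on the axis of the black knob in the middle of the cover, 29 mm above the plate's top (43 mm above cover_mid), at mid-height of the two tabs; turns with the knob, its y axis is the line through both tabs. Knob 49 mm across, 51 mm tall. A notched ring of 37 mm radius round its foot stands 7 mm above the plate: keep fingertips above it
- tab_a_face (a point): middle of the flat outer face of the grey release tab on the knob's +y side, 22 mm wide, 33 mm tall (11 to 44 mm above the plate), ribbed. It is pushed 6 mm towards the knob's axis against a spring (3 to 8 N) and frees the lock after about 4 mm. 62 mm across both faces at rest, 50 mm pinched fully in. Turns with the knob; firm enough to carry the cover by the pinched tabs
- tab_b_face (a point): the same on the knob's -y side, opposite tab a
- knob (a joint): angle of the knob on the cover, rad: 0 locked, growing anticlockwise seen from above. It turns only while both tabs are pinched in (else 0.04 of play). A detent resists with about 0.3 N m at 0.45 to 0.75, then drives it on towards the unlocked stop at 1.09. At 1.05 to 1.09 the tabs, once let go, spring out and hold it
- mat_top (a point): middle of the upper face of the black rubber bench mat, 240 x 240 mm and 3 mm thick, flat and fixed on the bench; z up
- graver: engraver's hand graver, dark wooden mushroom handle and steel blade, 130 mm long, lying along its x axis; origin under its middle, on the bench; a bystander, not to be moved
- brush: wooden-handled bench brush, 170 mm long, lying along its x axis; origin under its middle; a bystander, not to be moved
- spray: white plastic bottle, 68 mm diameter, 160 mm tall, standing; origin at the middle of its foot; a bystander, not to be moved
- parts_tray: open steel tray, 110 x 160 x 28 mm; origin under its middle; a bystander, not to be moved
- collet: cut length of plain brass bar stock standing on end, 44 mm diameter, 55 mm tall; origin at the middle of its foot; a bystander, not to be moved

How it is judged:
By the outcome, as a careful person would: the job done as asked, in the order asked, and still so for the second after the job is handed in, with the robot touching nothing.
It also fails if it takes over 48 s, if anything falls off the work surface, if the arm or the gripper's body presses on something with over 40 N, if the wrist force passes 120 N, or if a joint passes its speed limit or range.

## Working session

There is one attempt and no reset: what is moved stays moved. The work goes in short steps, each a Python script; the robot and the scene stay as the last script left them, time stands still between calls to the robot, and variables do not carry over. Pictures are saved under pics/ and viewed, about 8 in all and at most 12, crops included, and the job is handed in when it is done.

```bash
ls; mkdir -p pics; python3 - <<'E'
from plant import ctrl,sensors,optics
import cv2,numpy as np
s=sensors.read_state();print(s['t'],s['eef_pos'],s['eef_rot'],s['force'],ctrl.tcp_to_tips)
for n in('top','scene'):
    p,d=optics.grab_frame(n);cv2.imwrite(f'pics/{n}0.png',p[:,:,::-1]);np.save(f'{n}0.npy',d);c=optics.camera_params(n)
    print(n,c, (d>0).mean())
print(optics.camera_params('wrist'))
E
```

```text
pics
0.0 [ 160.89464002 -551.29815093  255.10166595] [[ 9.60009561e-01  2.79967055e-01 -3.00592567e-04]
 [ 2.79966978e-01 -9.60006785e-01  2.33754712e-03]
 [ 3.65865280e-04 -2.32822358e-03 -9.99997223e-01]] [-0.07764568  0.36614859  0.21801339] 25.0
top {'mtx': array([[471.79123962,   0.        , 280.8003893 ],
       [  0.        , 471.79123962, 203.34398914],
       [  0.        ,   0.        ,   1.        ]]), 'R': array([[ 0.0089866 , -0.99995819, -0.00168987],
       [-0.98650077, -0.00858931, -0.16353119],
       [ 0.16350984,  0.00313664, -0.98653672]]), 't': array([  12.8936912 ,  549.60624001, 1747.15617949])} 0.9960671768707483
scene {'mtx': array([[464.59486042,   0.        , 286.6745952 ],
       [  0.        , 464.59486042, 207.11116317],
       [  0.        ,   0.        ,   1.        ]]), 'R': array([[ 0.08647299,  0.9960032 ,  0.02236179],
       [ 0.5725068 , -0.03131046, -0.81930191],
       [-0.81532716,  0.08364977, -0.57292612]]), 't': array([ -83.93968201, -184.74910956, 1876.96248319])} 0.9957568027210885
{'mtx': array([[318.13993577,   0.        , 280.16596033],
       [  0.        , 318.13993577, 207.46358919],
       [  0.        ,   0.        ,   1.        ]]), 'T_tool_cam': array([[ 1.71754619e-03, -9.51196439e-01, -3.08581243e-01,
         7.90111830e+01],
       [ 9.99998502e-01,  1.56781140e-03,  7.33184562e-04,
        -2.36277231e-01],
       [-2.13605354e-04, -3.08582041e-01,  9.51197707e-01,
        -1.18667348e+02],
       [ 0.00000000e+00,  0.00000000e+00,  0.00000000e+00,
         1.00000000e+00]])}
```

View pics/top0.png

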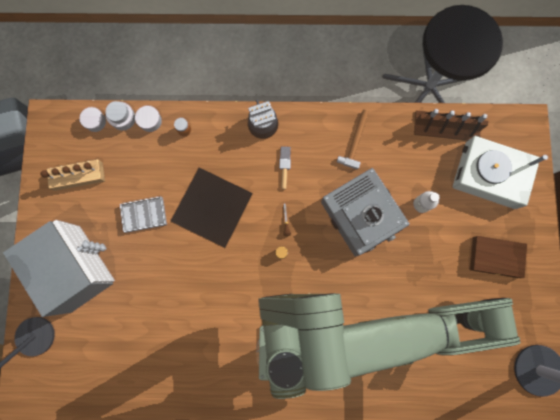

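View pics/scene0.png

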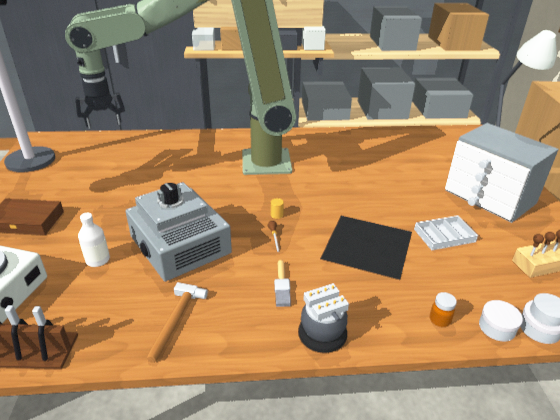

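Top view: extractor with the cover's knob at about (373,214), mat at (212,208). The collet (281,253), graver (285,220) and brush (284,165) lie between them, and the spray stands at (428,202).

```bash
cat > h.py <<'E'
from plant import ctrl,sensors,optics
import cv2,numpy as np
def cloud(d,c,s=None):
    v,u=np.mgrid[:420,:560]; K=c['mtx']
    P=np.stack([(u-K[0,2])/K[0,0]*d,(v-K[1,2])/K[1,1]*d,d],-1).reshape(-1,3).astype(float)
    if s is None: W=(P-c['t'])@c['R']
    else:
        T=c['T_tool_cam']; W=(P@T[:3,:3].T+T[:3,3])@np.array(s['eef_rot']).T+s['eef_pos']
    return W.reshape(420,560,3)
def ray(uv,z,c,s=None):
    uv=np.atleast_2d(uv).astype(float); K=c['mtx']
    D=np.c_[(uv-K[[0,1],[2,2]])/K[0,0],np.ones(len(uv))]
    if s is None: o=-c['R'].T@c['t'];D=D@c['R']
    else:
        T=c['T_tool_cam'];R=np.array(s['eef_rot']);D=D@T[:3,:3].T@R.T;o=R@T[:3,3]+s['eef_pos']
    return o+D*((z-o[2])/D[:,2])[:,None]
def rect(P): 
    r=cv2.minAreaRect(np.asarray(P,np.float32)[:,:2]);return np.round(r[0],1),np.round(r[1],1),round(r[2],2)
def down(a):  # tool pointing down, jaw (y) axis along world angle a
    y=np.array([np.cos(a),np.sin(a),0]);z=np.array([0,0,-1.]);return np.c_[np.cross(y,z),y,z]
E
python3 - <<'E'
from h import *
c=optics.camera_params('top');d=np.load('top0.npy');p=cv2.imread('pics/top0.png')
W=cloud(d,c)
m=(p.max(2)<45).astype(np.uint8);m[:150]=0;m[260:]=0;m[:,:160]=0;m[:,265:]=0
m=cv2.morphologyEx(m,cv2.MORPH_OPEN,np.ones((5,5)))
k=max(cv2.findContours(m,0,2)[0],key=cv2.contourArea)[:,0]
print('mat',rect(ray(k,3,c)),'z',np.median(W[m>0][:,2]))
def box(z0,z1,u0,u1,v0,v1,nm):
    q=W[v0:v1,u0:u1].reshape(-1,3);q=q[(q[:,2]>z0)&(q[:,2]<z1)];print(nm,len(q),rect(q),np.median(q,0).round(1))
box(147,163,310,415,160,262,'cover');box(105,125,310,415,160,262,'box')
box(165,230,310,415,160,262,'knob');box(20,300,410,445,180,222,'spray')
box(35,80,265,300,240,265,'collet');box(6,60,270,300,198,240,'graver');box(6,60,270,300,140,195,'brush');box(6,60,110,175,190,240,'tray')
E
```

```text
Traceback (most recent call last):
ValueError: max() iterable argument is empty
```

```bash
python3 - <<'E'
from h import *
c=optics.camera_params('top');d=np.load('top0.npy');p=cv2.imread('pics/top0.png')
W=cloud(d,c);print(p[208,212])
m=((p.max(2)<75)&(np.ptp(p.astype(int),axis=2)<30)).astype(np.uint8);m[:150]=0;m[260:]=0;m[:,:160]=0;m[:,265:]=0
m=cv2.morphologyEx(m,cv2.MORPH_OPEN,np.ones((5,5)))
k=max(cv2.findContours(m,0,2)[0],key=cv2.contourArea)[:,0]
print('mat',rect(ray(k,3,c)),'z',np.median(W[m>0][:,2]))
def box(z0,z1,u0,u1,v0,v1,nm):
    q=W[v0:v1,u0:u1].reshape(-1,3);q=q[(q[:,2]>z0)&(q[:,2]<z1)];print(nm,len(q),rect(q),np.median(q,0).round(1))
box(147,163,310,415,160,262,'cover');box(105,125,310,415,160,262,'box')
box(165,230,310,415,160,262,'knob');box(20,300,410,445,180,222,'spray')
box(35,80,265,300,240,265,'collet');box(6,60,270,300,198,240,'graver');box(6,60,270,300,140,195,'brush');box(6,60,110,175,190,240,'tray')
E
```

```text
[43 47 56]Traceback (most recent call last):
  File "<stdin>", line 7, in <module>
  File "h.py", line 18, in rect
    r=cv2.minAreaRect(np.asarray(P,np.float32)[:,:2]);return np.round(r[0],1),np.round(r[1],1),round(r[2],2)
cv2.error: OpenCV(4.12.0) /io/opencv/modules/imgproc/src/convhull.cpp:143: error: (-215:Assertion failed) total >= 0 && (depth == CV_32F || depth == CV_32S) in function 'convexHull'
```

```bash
sed -i 's/np.asarray(P,np.float32)\[:,:2\]/np.ascontiguousarray(np.asarray(P)[:,:2],np.float32)/' h.py; python3 - <<'E'
from h import *
c=optics.camera_params('top');d=np.load('top0.npy');p=cv2.imread('pics/top0.png')
W=cloud(d,c)
m=((p.max(2)<75)&(np.ptp(p.astype(int),axis=2)<30)).astype(np.uint8);m[:150]=0;m[260:]=0;m[:,:160]=0;m[:,265:]=0
m=cv2.morphologyEx(m,cv2.MORPH_OPEN,np.ones((5,5)))
k=max(cv2.findContours(m,0,2)[0],key=cv2.contourArea)[:,0]
print('mat',rect(ray(k,3,c)),'z',np.median(W[m>0][:,2]))
def box(z0,z1,u0,u1,v0,v1,nm):
    q=W[v0:v1,u0:u1].reshape(-1,3);q=q[(q[:,2]>z0)&(q[:,2]<z1)];print(nm,len(q),rect(q),np.median(q,0).round(1))
box(147,163,310,415,160,262,'cover');box(105,125,310,415,160,262,'box')
box(165,230,310,415,160,262,'knob');box(20,300,410,445,180,222,'spray')
box(35,80,265,300,240,265,'collet');box(6,60,270,300,198,240,'graver');box(6,60,270,300,140,195,'brush');box(6,60,110,175,190,240,'tray')
E
```

```text
mat (array([540.9, 287.4]), array([230.9, 231. ]), 64.23) z 1.519469732030185
cover 1602 (array([ 490.6, -305.6]), array([155.9, 158.2]), 31.53) [ 487.4 -302.   154.4]
box 2077 (array([ 514.3, -290.6]), array([249.7, 222.6]), 31.64) [ 548.5 -257.6  114.2]
knob 233 (array([ 496.2, -288.7]), array([100.4,  86.9]), 34.43) [ 488.7 -301.6  201.7]
spray 383 (array([ 555.6, -521.7]), array([67.9, 59.2]), 27.45) [ 550.6 -514.   107.5]
collet 110 (array([363.3,  17. ]), array([41.2, 40.6]), 89.3) [364.6  15.4  53.5]
graver 164 (array([496.9,   3.2]), array([160.2, 112.5]), 0.37) [471.3   0.8  11.4]
brush 419 (array([701.6,   6.6]), array([218.4, 110. ]), 0.75) [712.7   6.5  14.5]
tray 558 (array([508.3, 554. ]), array([191.6, 249.7]), 0.46) [508.3 552.   13.2]
```

```bash
python3 - <<'E'
from h import *
ctrl.move_ptp([490,-305,335],down(-0.557))
s=sensors.read_state();p,d=optics.grab_frame('wrist');cv2.imwrite('pics/w1.png',p[:,:,::-1]);np.save('w1.npy',d)
np.save('w1s.npy',s,allow_pickle=True)
print(s['t'],s['q'],s['eef_pos'])
W=cloud(d,optics.camera_params('wrist'),s).reshape(-1,3)
for a,b in((150,160),(159,166),(196,203),(203,215)):
    q=W[(W[:,2]>a)&(W[:,2]<b)&(np.hypot(W[:,0]-490,W[:,1]+305)<130)];print(a,len(q),len(q) and rect(q),np.median(q,0).round(1))
E
```

```text
1.65 [-7.08265887e-01  1.62450024e-01  1.43252360e+00 -5.53934061e-04
  1.54733170e+00 -1.49675778e-01] [ 489.30642017 -305.81483353  334.55928351]
150 21083 (array([ 494. , -304.6]), array([155.9, 156.2]), 31.73) [ 503.3 -293.   156.1]
159 797 (array([ 507.3, -299.2]), array([100. , 132.2]), 31.92) [ 513.  -281.9  163.1]
196 544 (array([ 494.1, -304.1]), array([49.8, 62.4]), 62.68) [ 498.3 -286.6  200. ]
203 2627 (array([ 494.1, -304.3]), array([47.8, 48. ]), 31.02) [ 494.6 -303.3  205.6]
```

View pics/w1.png

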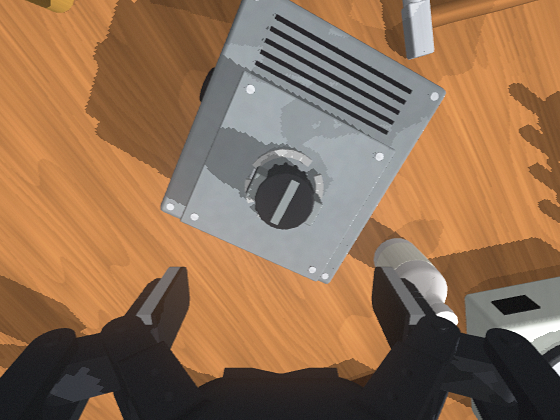

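```bash
python3 - <<'E'
from h import *
s=np.load('w1s.npy',allow_pickle=True).item();d=np.load('w1.npy')
W=cloud(d,optics.camera_params('wrist'),s).reshape(-1,3);C=np.array([494.1,-304.3])
for lo,hi in((165,185),(185,196),(196,203)):
    q=W[(W[:,2]>lo)&(W[:,2]<hi)];r=q[:,:2]-C;R=np.hypot(*r.T);k=(R>26.5)&(R<36)
    a=np.degrees(np.arctan2(r[k,1],r[k,0]));h,e=np.histogram(a,36,(-180,180));print(lo,[(int(e[i]),int(h[i])) for i in range(36) if h[i]])
p=cv2.imread('pics/w1.png')[130:250,215:355];cv2.imwrite('pics/w1c.png',cv2.resize(p,None,fx=5,fy=5,interpolation=2))
E
```

```text
165 [(-50, 2), (-40, 21), (90, 10), (100, 20), (110, 3), (130, 3)]
185 [(-40, 19), (90, 10), (100, 18), (110, 8), (120, 8), (130, 5)]
196 [(-90, 4), (-80, 35), (-70, 30), (-60, 28), (-50, 36), (-40, 20), (90, 5), (100, 44), (110, 32), (120, 34), (130, 40), (140, 12)]
```

View pics/w1c.png

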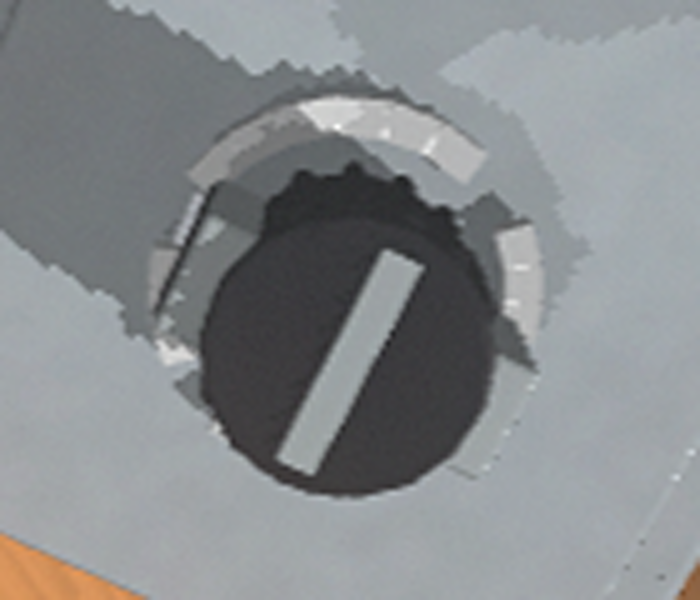

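```bash
python3 - <<'E'
from h import *
s=np.load('w1s.npy',allow_pickle=True).item();c=optics.camera_params('wrist')
a=ray(np.array([[297,465],[405,258]])/5+[215,130],206,c,s);v=a[1]-a[0];print(a.round(1),np.degrees(np.arctan2(v[1],v[0])))
q0=np.array(s['q'])
import math
for z,ang in((184,None),(194,None)):
  for base in(-61,-61+180):
    print(z,base,[None if (r:=ctrl.solve_ik([494,-304,z-6],down(math.radians(base+t)))) is None else np.round(r,2).tolist() for t in(0,62.5)])
print(ctrl.solve_ik([541,287,69],down(math.radians(0))), s['t'])
E
```

```text
[[ 477.3 -315.6  206. ]
 [ 510.7 -294.9  206. ]] 31.811475731576074
184 -61 [[-0.7, 0.29, 1.61, -0.0, 1.24, 0.36], [-0.7, 0.29, 1.61, -0.0, 1.24, -0.73]]
184 119 [[-0.7, 0.29, 1.61, -0.0, 1.24, -2.78], [-0.7, 0.29, 1.61, -0.0, 1.24, 2.41]]
194 -61 [[-0.7, 0.28, 1.6, -0.0, 1.26, 0.36], [-0.7, 0.28, 1.6, -0.0, 1.26, -0.73]]
194 119 [[-0.7, 0.28, 1.6, -0.0, 1.26, -2.78], [-0.7, 0.28, 1.6, -0.0, 1.26, 2.41]]
[ 3.46524539e-01  4.90952647e-01  1.58457095e+00 -4.44089210e-16
  1.06606905e+00  3.46524539e-01] 1.65
```

The tab line is at -58.3° (stripe at 31.8°, parallel to the cover at 31.7°) and the knob axis is at (494.1,-304.3). I'll approach and pinch.

```bash
python3 - <<'E'
from h import *
R=down(np.radians(-58.3));f=lambda s:(round(s['t'],2),np.round(s['eef_pos'],1),np.round(s['force'],1),np.round(s['wrist_torque'],2),round(s['grip_width'],1))
ctrl.move_ptp([494.1,-304.3,240],R);print(f(sensors.read_state()))
print(ctrl.move_l([494.1,-304.3,193],vel=60,threshold=12));print(f(sensors.read_state()))
ctrl.gripper_to(62.5,30);s=sensors.read_state();print(f(s))
ctrl.gripper_to(45,60);s=sensors.read_state();print(f(s))
p,d=optics.grab_frame('wrist');cv2.imwrite('pics/w2.png',p[:,:,::-1])
E
```

```text
(2.23, array([ 493.6, -305.1,  239.8]), array([ 0.2, -0.2,  1.3]), array([ 0.  , -0.04,  0.01]), 85.4)
False
(3.16, array([ 494.4, -304.5,  193.3]), array([-0. , -0.3,  0.3]), array([-0.04, -0.06, -0.03]), 85.5)
(3.52, array([ 494.2, -304.4,  193.3]), array([-0.2,  0.5,  0.5]), array([ 0.01,  0.01, -0.01]), 62.8)
(3.8, array([ 494.6, -304.6,  195.3]), array([-2.3,  2.2,  8.6]), array([ 0.47,  0.41, -0.02]), 47.6)
```

View pics/w2.png

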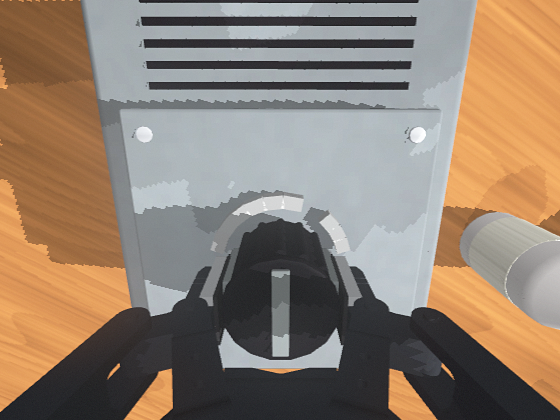

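Gripped at 47.6 mm, so the tabs are fully in. The stripe is in line between the jaws at (281,310). Next I turn the knob.

```bash
python3 - <<'E'
from h import *
f=lambda s:(round(s['t'],2),np.round(s['eef_pos'],1),np.round(s['force'],1),np.round(s['wrist_torque'],2),round(s['grip_width'],1))
a0=np.radians(-58.3)
for t in(.2,.4,.6,.8,.95,1.05,1.09,1.12):
    ctrl.move_ptp([494.3,-304.4,194.5],down(a0+t));s=sensors.read_state();R=s['eef_rot']
    print(t,round(np.arctan2(R[1][1],R[0][1])-a0,3),f(s))
ctrl.hold(.2);print(f(sensors.read_state()))
p,d=optics.grab_frame('wrist');cv2.imwrite('pics/w3.png',p[:,:,::-1])
E
```

```text
0.2 0.197 (4.16, array([ 494.6, -304.5,  195.3]), array([-1. ,  1.5,  4.9]), array([0.18, 0.23, 0.08]), 47.3)
0.4 0.397 (4.47, array([ 494.5, -304.4,  195.3]), array([-1.3,  1.5,  5.9]), array([0.35, 0.22, 0.04]), 47.4)
0.6 0.597 (4.78, array([ 494.4, -304.4,  195.3]), array([-1.5,  1.4,  5.5]), array([ 0.29,  0.28, -0.09]), 47.1)
0.8 0.797 (5.08, array([ 494.5, -304.5,  195.3]), array([-1.8,  0.5,  4.8]), array([ 0.26,  0.32, -0.05]), 47.9)
0.95 0.948 (5.35, array([ 494.4, -304.5,  195.3]), array([-1.2,  1.7,  5.9]), array([0.26, 0.25, 0.18]), 47.5)
1.05 1.047 (5.6, array([ 494.4, -304.5,  195.3]), array([-3.3,  2.2,  5.8]), array([0.27, 0.27, 0.04]), 47.4)
1.09 1.087 (5.85, array([ 494.3, -304.6,  195.3]), array([-2.1,  1.3,  5.2]), array([0.24, 0.31, 0.02]), 47.5)
1.12 1.117 (6.1, array([ 494.4, -304.6,  195.3]), array([-2.3,  1.8,  5.3]), array([ 0.25,  0.22, -0.13]), 47.5)
(6.3, array([ 494.4, -304.6,  195.3]), array([-1.3,  1. ,  5.8]), array([ 0.28,  0.21, -0.1 ]), 47.9)
```

View pics/w3.png

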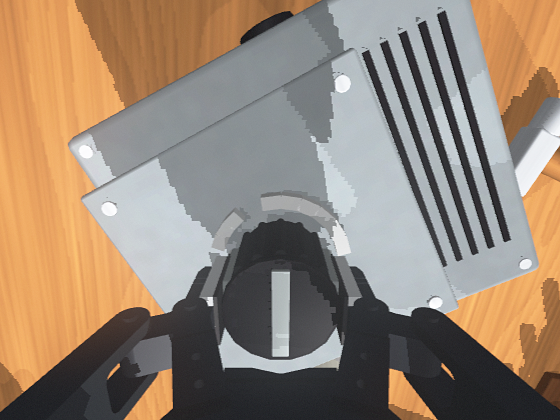

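The knob followed the jaws and the stripe is still upright in view. I'll press a little further to confirm the stop, then lift slowly with a force guard.

```bash
python3 - <<'E'
from h import *
f=lambda s:(round(s['t'],2),np.round(s['eef_pos'],1),np.round(s['force'],1),np.round(s['wrist_torque'],2),round(s['grip_width'],1))
a0=np.radians(-58.3);t=1.12
while t<1.2:
    t+=.02;ctrl.move_ptp([494.3,-304.4,194.5],down(a0+t));s=sensors.read_state();print(round(t,2),f(s))
    if s['wrist_torque'][2]<-.45:break
print(ctrl.move_l([494.3,-304.4,205],vel=25,threshold=30));print(f(sensors.read_state()))
p,d=optics.grab_frame('wrist');cv2.imwrite('pics/w4.png',p[:,:,::-1])
s=sensors.read_state();p,d=optics.grab_frame('top')
W=cloud(d,optics.camera_params('top'))[160:262,310:415].reshape(-1,3)
q=W[(W[:,2]>145)&(W[:,2]<175)];print(np.percentile(q[:,2],[5,25,50,75,95]).round(1),t)
E
```

```text
1.14 (6.6, array([ 494.5, -304.4,  195.4]), array([-1.9,  1.7,  6.6]), array([ 0.4 ,  0.36, -0.68]), 47.3)
False
(7.17, array([ 493.8, -303.7,  204.2]), array([-0.3,  1.7, -5.1]), array([ 0.43, -0.01, -0.2 ]), 47.2)
[156.1 159.9 162.9 166.3 171.2] 1.1400000000000001
```

Stop torque reached (-0.68 N m), and the cover is free with about 5 N carried. I'll lift further and check tilt.

```bash
cat >> h.py <<'E'
f=lambda s:(round(s['t'],2),np.round(s['eef_pos'],1),np.round(s['force'],1),np.round(s['wrist_torque'],2),round(s['grip_width'],1))
def plate(tag,h=39):   # plate seen by the wrist camera: plane fit, centre
    s=sensors.read_state();p,d=optics.grab_frame('wrist');cv2.imwrite(f'pics/{tag}.png',p[:,:,::-1])
    W=cloud(d,optics.camera_params('wrist'),s).reshape(-1,3)
    r=np.hypot(*(W[:,:2]-s['eef_pos'][:2]).T);q=W[(abs(W[:,2]-(s['eef_pos'][2]-h))<12)&(r<112)&(r>42)]
    for _ in range(4):
        A=np.c_[q[:,:2]-s['eef_pos'][:2],np.ones(len(q))];x=np.linalg.lstsq(A,q[:,2],rcond=None)[0];q=q[abs(A@x-q[:,2])<2]
    print(f(s),'slope deg',np.degrees(x[:2]).round(2),'z@axis',x[2].round(1),rect(q),len(q));return s,q
E
python3 - <<'E'
from h import *
print(ctrl.move_l([494.3,-304.4,280],vel=80,threshold=20));plate('w5')
E
```

```text
False
(8.36, array([ 493.9, -304.1,  279. ]), array([ 0.4, -0.7, -5.5]), array([ 0.01, -0.  ,  0.05]), 47.3) slope deg [-0.06 -0.13] z@axis 239.6 (array([ 494. , -304.4]), array([155.9, 155.9]), 34.38) 44290
```

View pics/w5.png

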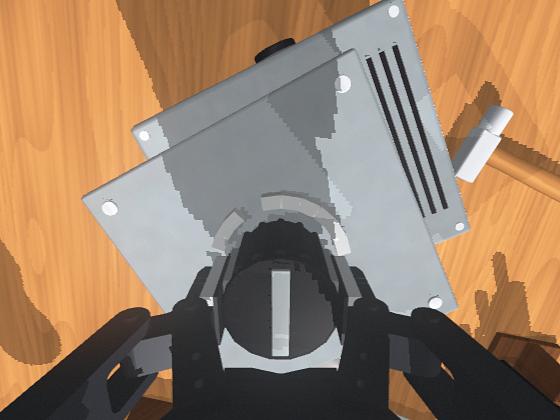

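Lifted clear: the cover is level, held centrally, and turned to 34.4°. I'll carry it to the mat and cross-check the mat centre in the scene view.

```bash
python3 - <<'E'
from h import *
p=cv2.imread('pics/scene0.png');c=optics.camera_params('scene')
m=((p.max(2)<60)&(np.ptp(p.astype(int),axis=2)<30)).astype(np.uint8);m[:205]=0;m[285:]=0;m[:,:312]=0;m[:,418:]=0
k=max(cv2.findContours(m,0,2)[0],key=cv2.contourArea)[:,0];print('mat scene',rect(ray(k,3,c)))
ctrl.move_l([541,287,285],rot=down(np.radians(36.8)),vel=220);print(f(sensors.read_state()))
ctrl.move_l([541,287,130],vel=110);plate('w6')
E
```

```text
mat scene (array([547.3, 291.3]), array([234.8, 233.2]), 64.63)
(11.26, array([541.1, 286.3, 285. ]), array([-0.2, -0.5, -5. ]), array([-0.07,  0.01,  0.02]), 47.6)
(12.82, array([541.8, 287.3, 131.1]), array([-0.3, -0.5, -4.6]), array([ 0.01,  0.02, -0.02]), 47.3) slope deg [ 0.24 -0.12] z@axis 91.7 (array([542.4, 287. ]), array([156. , 156.2]), 64.12) 44284
```

View pics/w6.png

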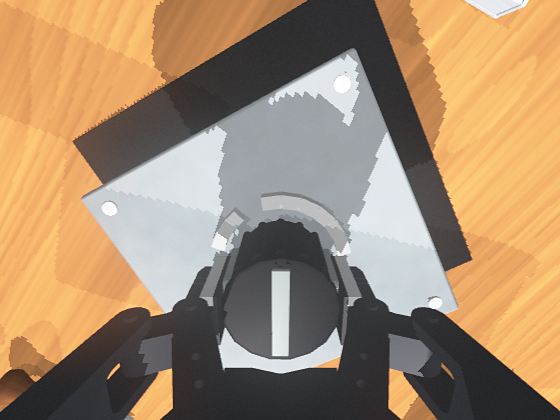

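Wrist view: the mat's left corner is at (75,143) and its right corner at (470,260), diagonally opposite. Their midpoint gives the mat centre.

```bash
python3 - <<'E'
from h import *
s=sensors.read_state();w=ray([[75,143],[470,260]],3,optics.camera_params('wrist'),s)
print(w.round(1),w.mean(0).round(1),np.linalg.norm(w[0]-w[1]).round(1),'expect 339.4')
E
```

```text
[[386.  234.2   3. ]
 [702.2 347.    3. ]] [544.1 290.6   3. ] 335.8 expect 339.4
```

```bash
python3 - <<'E'
from h import *
ctrl.move_l([544,290,78],vel=80);s=sensors.read_state();print(f(s))
print(ctrl.move_l([544,290,67],vel=12,threshold=6));print(f(sensors.read_state()));plate('w7')
E
```

```text
(13.67, array([544.3, 290.1,  78.1]), array([ 0.7,  0.1, -4.9]), array([ 0.05,  0.04, -0.  ]), 47.3)
True
(14.28, array([544.1, 290. ,  71.4]), array([-0.8, -0.6,  5.7]), array([ 0.14,  0.15, -0.05]), 47.6)
(14.28, array([544.1, 290. ,  71.4]), array([-0.8, -0.6,  5.7]), array([ 0.14,  0.15, -0.05]), 47.6) slope deg [ 0.01 -0.03] z@axis 32.0 (array([544.4, 289.8]), array([156., 156.]), 64.14) 44330
```

It is flat on the mat (plate top at 32, slope about 0). I'll release, back off and check.

```bash
python3 - <<'E'
from h import *
ctrl.gripper_to(58,20);print(f(sensors.read_state()))
ctrl.gripper_to(85);print(f(sensors.read_state()))
ctrl.move_l([544,290,215],vel=120)
s=sensors.read_state();p,d=optics.grab_frame('wrist');cv2.imwrite('pics/w8.png',p[:,:,::-1]);c=optics.camera_params('wrist')
W=cloud(d,c,s).reshape(-1,3);q=W[(abs(W[:,2]-31)<4)&(np.hypot(W[:,0]-544,W[:,1]-290)<115)];print('plate',rect(q),np.median(q[:,2]))
r=W[:,:2]-[544.3,290];R=np.hypot(*r.T);k=(W[:,2]>55)&(W[:,2]<79)&(R>26)&(R<36);print('tab r max',np.percentile(R[k],95),k.sum())
# white stripe on the knob top
z=W[:,2].reshape(420,560);m=((z>78)&(z<88)&(p.min(2)>110)).astype(np.uint8)
y,x=np.nonzero(m);print('stripe',rect(ray(np.c_[x,y],82,c,s)),len(x))
np.save('w8s.npy',s,allow_pickle=True)
p,d=optics.grab_frame('top');cv2.imwrite('pics/top1.png',p[:,:,::-1]);p,d=optics.grab_frame('scene');cv2.imwrite('pics/scene1.png',p[:,:,::-1])
for n in('top','scene'):
    a=cv2.imread(f'pics/{n}0.png').astype(int);b=cv2.imread(f'pics/{n}1.png').astype(int)
    for nm,(u,v) in(dict(graver=(285,220),brush=(284,170),spray=(428,202),tray=(143,215),collet=(281,253)) if n=='top' else dict(graver=(275,234),brush=(282,283),spray=(93,242),tray=(446,232),collet=(277,208))).items():
        print(n,nm,(abs(a-b).max(2)[v-18:v+18,u-12:u+12]>40).sum(),end='; ')
E
```

```text
(14.6, array([542.1, 289.2,  68.9]), array([-0.2, -0.3,  0.8]), array([ 0.09, -0.09, -0.06]), 58.1)
(14.99, array([541.9, 289.2,  68.8]), array([-0. ,  0.2,  0.3]), array([ 0.  , -0.01,  0.  ]), 85.1)
plate (array([542.4, 288.8]), array([156.2, 156.3]), 64.5) 32.10670855766412
tab r max 33.61641042104936 472
stripe (array([544.3, 287.9]), array([47., 42.]), 63.04) 441
top graver 9; top brush 0; top spray 0; top tray 28; top collet 0; scene graver 5; scene brush 0; scene spray 0; scene tray 157; scene collet 0;
```

View pics/w8.png

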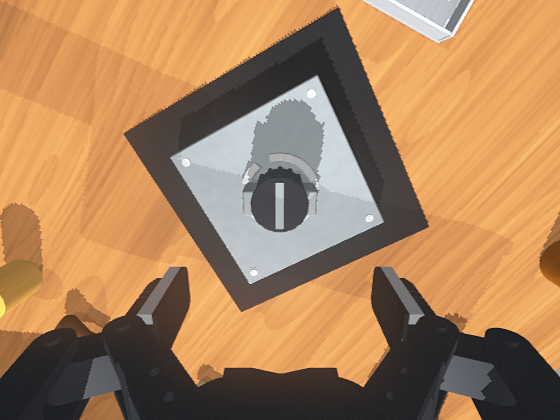

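View pics/top1.png

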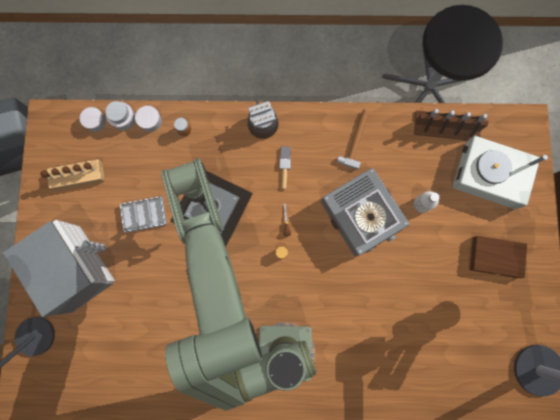

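```bash
python3 - <<'E'
from h import *
s=np.load('w8s.npy',allow_pickle=True).item();c=optics.camera_params('wrist')
w=ray([[125,133],[428,226],[337,8],[241,311]],3,c,s);print('mat',w.mean(0).round(1),w[:2].mean(0).round(1),w[2:].mean(0).round(1))
p=cv2.imread('pics/w8.png');sub=p[170:240,235:325].min(2);m=np.zeros(p.shape[:2],np.uint8);m[175:236,268:291]=p[175:236,268:291].min(2)>105
k=max(cv2.findContours(m,0,2)[0],key=cv2.contourArea)[:,0];(ctr,sz,an)=cv2.minAreaRect(k);b=cv2.boxPoints((ctr,sz,an))
q=ray(b,82,c,s)[:,:2];L=[q[1]-q[0],q[2]-q[1]];v=max(L,key=np.linalg.norm);a=np.degrees(np.arctan2(v[1],v[0]))%180
print('stripe',a,np.linalg.norm(L,axis=1),'knob',np.radians(a-64.3))
e=ray([[243,204],[317,204]],64,c,s);print('across tabs~',np.linalg.norm(e[0]-e[1]))
r=[cv2.imread(f'pics/scene{i}.png')[205:260,405:490] for i in(0,1)];cv2.imwrite('pics/tray.png',cv2.resize(np.hstack(r),None,fx=4,fy=4))
E
```

```text
mat [543.1 291.7   3. ] [543.4 292.1   3. ] [542.8 291.2   3. ]
stripe 127.05123254942322 [ 6.46174256 39.90185889] knob 1.0952156176720707
across tabs~ 65.41939702749323
```

View pics/tray.png

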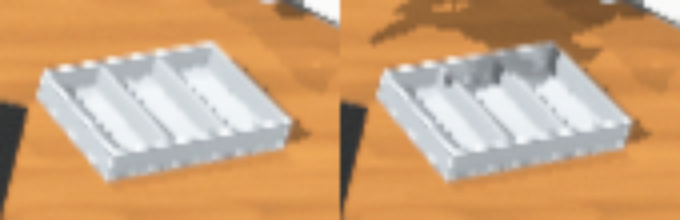

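The tray hasn't moved; the difference was only the arm's shadow. The cover is about 3 mm from the mat centre, the knob reads about 1.09 and the tabs are out, so I'm handing in.

```bash
python3 -c "
from h import *
print(f(sensors.read_state()));ctrl.finish_job()"
```

```text
(16.51, array([543.5, 289.8, 213.9]), array([ 0.3, -0.2, -0.7]), array([0.05, 0.01, 0.03]), 84.8)
the job is handed in; nothing more can be done
```

The cover is off the extractor and lying flat, knob up, on the mat. The knob is left unlocked, and I handed the job in at 16.5 s. I pinched the tabs and turned the knob anticlockwise to its stop, where the torque rose to 0.68 N m. I then lifted the cover level, set it down under force guard, released it and backed off.

Last checks:
- **Cover position:** it is about 3 mm from the mat centre and square to the mat. Its plate top is at 32 mm, against 31 mm expected.
- **Knob and tabs:** the knob reads about 1.09 rad. The tabs have sprung out: I measured about 65 mm across from rough pixel picks, against 62 mm nominal.
- **Bystanders:** comparing before and after pictures, none of the five has moved. The tray showed a difference, but a close look showed it was only the arm's shadow.

Two things disagreed slightly. The top and scene cameras put the mat centre about 7 mm apart, so I used the close wrist view instead. The automatic stripe fit in the last check picked up stray pixels, so I redid it on a tighter region, which gave the knob angle above.

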